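# Book in a slide pack: push it home and flip its status tag

## Task

One of the three slide-pack holders is not booked in yet: its pack lies forward in its channel, short of the back stop, and its status tag lies to the front, bar face up. Using only the fingers and without picking anything up, push that pack back until its end rests against the back stop, and then flip that holder's tag over its hinge so that it lies flat to the back with the ring face up, like its neighbours. Leave the other holders and the things standing round about where they are.

Things in the scene. Friction and masses are not known exactly. Their poses are not given: they have to be found in the camera images.
- holder_1: The holder not yet booked in. Grey base block 150 (x) x 140 (y) x 34 mm, fixed; origin at counter level under its middle; x points to the back, away from the robot, y left, z up. Left half: channel for a pack, centred at y = +40 mm. Right half: two cheeks up to 107 mm above the counter at y = -36 +-27 mm carry a hinged tag (hinge at x 0, y -36, z 96 mm)
- pack_1: The pack of holder_1, 30 to 50 mm short of the stop at the start. A closed cardboard box 32 x 82 x 27 mm, loose, 0.18 to 0.35 kg, lying along the channel; origin at the centre of its underside, its own y along the 82 mm length. Fully home its origin is at x +19, y +40, z 34 mm in the holder frame
- tag_1 (a joint): holder_1's tag angle (rad): 0 = lying level to the front, bar face up; 1.57 = upright; 3.14 = lying level to the back, ring face up. White plate 44 mm wide (y), 5 mm thick, reaching 60 mm from the hinge axis. The stiff hinge (0.02 N m) holds it at any angle where it is left
- holder_2: A neighbouring holder, already booked in. Same shape and frame as holder_1
- pack_2: The same kind of slide pack, fully home in holder_2; to be left alone
- tag_2 (a joint): holder_2's tag, same kind as tag_1; already at 3.14, to be left alone
- holder_3: The other neighbouring holder, already booked in. Same shape and frame as holder_1
- pack_3: The same kind of slide pack, fully home in holder_3; to be left alone
- tag_3 (a joint): holder_3's tag, same kind as tag_1; already at 3.14, to be left alone
- stop_1 (a point): On holder_1: foot of the front face of the back stop, on the block (x +60, y +40, z 34 mm in its frame); the stop rises 25 mm above the block. The channel walls in front of it are 10 mm high above the block, 38 mm apart, from x -58 mm
- tag_1_hinge (a point): Middle of tag_1's hinge axis, 96 mm above the counter; its axes are those of holder_1 (the hinge axis is its y)
- tag_1_tail (a point): End of tag_1's thumb tail, a strip 16 mm wide, 5 mm thick on the far side of the hinge, rigid with the tag: it ends 40 mm from the hinge axis and is bent 35 degrees out of the plate toward the bar face (tag at 0: 33 mm behind and 23 mm above the axis). Pressing the tail down swings the tag up; nothing lies behind the cheeks (x > 11 mm) under the tail
- tag_1_edge (a point): Middle of tag_1's free edge, 60 mm from the hinge axis; moves with the tag. The space in front of and beneath it is open down to the block, 59 mm below
- cover_box: pale cover-glass box 34 x 34 x 14 mm, loose, on the papers in front of the holders; origin at the centre of its underside (papers lie about 20 mm deep on the counter); a bystander
- forceps: thin steel forceps 13 x 116 x 7 mm, loose, on the papers in front of the holders; origin at the centre of its underside (papers lie about 20 mm deep on the counter); a bystander
- dropper: brown dropper bottle 31 mm across, 85 mm high, loose, behind the holders; origin at the centre of its underside (papers lie about 20 mm deep on the counter); a bystander
- oil_bottle: small round bottle 27 mm across, 55 mm high, loose, behind the holders; origin at the centre of its underside (papers lie about 20 mm deep on the counter); a bystander

How it is judged:
On the way, in this order (a step that is already met when the one before it is completed fails the run):
1. the pack of holder_1 is pushed home against its stop (x of pack_1 in the frame of holder_1 above 0.014 m and value of joint tag_1 below 0.6 rad), for 0.2 s.
2. then its tag is flipped over to the back (value of joint tag_1 above 2.95 rad), for 0.2 s.
At the end, for the whole second after the job is handed in: All three packs lie flat and at rest in their channels within 5 mm of the fully home position, and all three tags lie to the back with the ring face up, within 11 degrees of level (joint above 2.95) (x of pack_1 in the frame of holder_1 between 0.014 and 0.024 m and y of pack_1 in the frame of holder_1 between 0.034 and 0.046 m and angle between each of pack_1, pack_2, pack_3's own z axis and vertical below 0.1 rad and height (world z) of each of pack_1, pack_2, pack_3 below 0.04 m and linear speed of each of pack_1, pack_2, pack_3 below 0.02 m/s and x of pack_2 in the frame of holder_2 between 0.014 and 0.024 m and y of pack_2 in the frame of holder_2 between 0.034 and 0.046 m and x of pack_3 in the frame of holder_3 between 0.014 and 0.024 m and y of pack_3 in the frame of holder_3 between 0.034 and 0.046 m and value of joint each of tag_1, tag_2, tag_3 above 2.95 rad and velocity of joint tag_1 below 0.1 rad/s); the robot touches nothing.
It fails at once if the arm or the gripper's body, rather than the fingers, pushes the pack or the holder with its tag (over 5 N) (contact force between the arm and pack_1 above 5 N or contact force between the arm and holder_1 above 5 N).
It fails at once if a pack is lifted off its holder (more than 12 mm) (height (world z) of any of pack_1, pack_2, pack_3 above 0.046 m).
It fails at once if a neighbouring pack is moved more than 12 mm or a neighbouring tag is swung (distance of any of pack_2, pack_3 from where it was at the start of the episode above 0.012 m or value of joint any of tag_2, tag_3 below 2.8 rad).
It fails at once if a bystander is moved more than 20 mm or tipped (distance of any of cover_box, forceps, dropper, oil_bottle from where it was at the start of the episode above 0.02 m or angle between any of cover_box, dropper, oil_bottle's own z axis and vertical above 0.5 rad).
It also fails if it takes over 67 s, if anything falls off the work surface, if the arm or the gripper's body presses on something with over 40 N, if the wrist force passes 120 N, or if a joint passes its speed limit or range.

## Robot

A 7-joint arm with a two-finger parallel gripper is mounted at the origin on a cart in front of the work surface, level with it; the furniture and walls round the work are solid. World frame = base frame: x ahead of the robot, y to its left, z up, the work surface at z = 0. Lengths are in m, angles in rad, forces in N, time in s.
With the tool pointing down it reaches from about 0.4 to 0.85 m from the base axis. Payload 10.4 kg.
Tool frame: the origin (TCP) lies midway between the tips of the shut fingers; the grasp point (between the pads) lies 19 mm behind it; z points along the fingers, y is the line along which they close (so a half turn about z gives the same grasp; the last joint's range is limited). The gripper opens to 87 mm and grips with 3 to 60 N. Pads are 19 mm wide; open, the fingers measure 117 mm over their backs; the gripper's body (75 mm by 190 mm) begins 51 mm behind the grasp point.
Start: joints at [-1.308, 0.332, -0.065, 1.46, 0.022, 1.35, -0.088], TCP at [0.176, 0.6, 0.223] pointing down, gripper open.
Joint ranges: [-2.6, 2.6], [-0.5, 2.12], [-1.47, 1.34], [0.16, 2.42], [-1.27, 4.41], [0.06, 2.06], [-2.6, 2.6]. Speed limits (rad/s): [2.22, 2.22, 2.79, 2.79, 3.14, 3.14, 3.14].

## Interface

Orientations are given as a unit quaternion [x, y, z, w].
In Python, from bench import r gives the robot as it stands.
- The arm moves only by the tool arm_command, never from a script. Its arguments are lists of equal length, an entry for each row: "xyz": the shift along the world's x, y, z in m, a list of three; "rot": the turn, a rotation vector about the world's x, y, z in rad, a list of three. In form: {"xyz": [[tx, ty, tz], ...], "rot": [[ax, ay, az], ...]}. A call has 1 to 20 rows; each row is the pose to reach, as a shift and turn from the pose commanded when the call began; what a row does not reach only later rows make up. A row lasts 1/12 s, in which the tool goes at most 41.7 mm and 7.16 degrees, less where a joint would pass 70% of its speed; a pose out of reach is approached as far as the arm can. A call with a gripper value outside its range is refused whole. "grip" is the opening, from 0 (shut) to 1 (fully open), set as the call begins (left out, the last holds). The fingers move at their own pace and stop on an object; "squeeze" is the grip in N (left out, the last holds). Time passes only in rows, so rows that repeat a pose let the fingers close. It gives the time, the measured TCP pose, the force, the opening and the grip force at its end, in the units of the state.
- r.read_state(): the state, without advancing time (a new reading comes with each control period).
- r.camera(name): name is "scene" or "top" or "wrist"; returns the picture (384x512x3 uint8, red, green, blue); there is no depth.
- r.camera_model(name): a dict with "fx", "fy", "cx", "cy" (pixels), "T" (4x4, takes a point from camera to world coordinates). Camera axes: x right, y up, looking along -z (the intrinsics and any distortion apply to the point x, -y, -z); pixel columns grow to the right and rows downward; lengths in m; the calibration is good to about 2 mm. A picture is of the moment at which its call begins: read the wrist's pose just before it. camera_model takes no time and is no camera call; for the wrist camera it gives the pose at the moment of the call.
- r.close_job(): hands the job in; it is judged then, once.
Trained networks look in the newest picture that a camera, given by its name, has taken for a name from the list of things; names that differ only in an ending like _2 or _b are one class to them, and where a whole thing is asked for, a point or a joint stands for the part that bears it (a point fixed in the world has none). Each returns a list of dicts, best first, with "conf" (0 to 1); they miss things now and then, are a little off and sometimes report something else, mostly with a low value. They report only what shows in the picture. A call takes as long as a camera call.
- r.look_for(label, camera): "at" ([x, y, z] in m, in the coordinates of the camera as it stood for that picture, good to about 4 mm: the middle of the surface that is visible of it).
- r.spot_point(label, camera): "at" ([x, y, z] in m, in the coordinates of the camera as it stood for that picture, good to about 4 mm: a listed point, or the origin of a listed thing).
The state is a dict: "time": time; "joint_positions": joint angles; "joint_vel": joint speeds; "joint_torque": joint torques, N m; "ee_pos": TCP position; "eef_rot": TCP orientation; "ft_force": force on the tool from outside, world axes, zero at the start; "torque": the same for the moment, N m; "width": finger opening in m; "grip_force": force on a finger pad.
Only numpy, scipy, OpenCV 4.12 (cv2) and the standard library are available. Lean on these libraries where they do the work, as an engineer would, in place of code of your own. Each camera call takes 0.05 s, during which the arm holds its last target. There are 200 camera calls.

## Working session

There is one attempt and no reset: what is moved stays moved. The work goes in short steps, Python scripts to look and compute and a tool call to move; the robot and the scene stay as the last step left them, time stands still between calls to the robot, and variables do not carry over. Pictures are saved under pics/ and viewed, at most 10 in all, crops included, and the job is handed in when it is done.

Besides the shell and the picture viewer there is one more tool, called after ">>>" by a JSON object that holds its "op" and its "data". arm_command: Moves the arm, as the interface text tells. Its arguments: {"type":"object","properties":{"xyz":{"type":"array"},"rot":{"type":"array"},"grip":{"type":"number"},"squeeze":{"type":"number"}},"required":["xyz","rot"]}

```bash
mkdir -p pics
cat > h.py <<'E'
import numpy as np, cv2
from bench import r
def W(cam,p,T=None):
    T=np.array(r.camera_model(cam)["T"]) if T is None else T
    return (T@np.append(p,1))[:3]
def snap(cam,name):
    im=r.camera(cam); cv2.imwrite(f"pics/{name}.png",np.ascontiguousarray(im[...,::-1])); return im
def find(cam,labels,f="spot_point",n=3):
    for l in labels:
        for d in getattr(r,f)(l,cam)[:n]:
            print(cam,f,l,round(d["conf"],2),W(cam,d["at"]).round(4))
E
python3 - <<'E'
from h import *
s=r.read_state(); print({k:np.round(s[k],3) for k in("time","ee_pos","eef_rot","width","ft_force")})
for c in("scene","top"):
    snap(c,c+"0")
    find(c,["holder_1","pack_1","stop_1","tag_1_hinge","tag_1_tail","tag_1_edge"])
    find(c,["cover_box","forceps","dropper","oil_bottle"],n=1)
a=cv2.imread("pics/scene0.png");b=cv2.imread("pics/top0.png")
cv2.imwrite("pics/both.png",cv2.resize(np.vstack([a,b]),(400,600)))
E
```

```text
{'time': np.float64(0.0), 'ee_pos': array([0.176, 0.599, 0.222]), 'eef_rot': array([ 0.142,  0.99 , -0.001, -0.   ]), 'width': np.float64(0.087), 'ft_force': array([ 0.637, -0.314, -0.464])}
scene spot_point holder_1 0.87 [0.5255 0.3572 0.0035]
scene spot_point holder_1 0.68 [ 0.5379  0.1703 -0.003 ]
scene spot_point holder_1 0.64 [ 0.5609 -0.0181  0.0017]
scene spot_point pack_1 0.95 [0.501  0.401  0.0339]
scene spot_point pack_1 0.68 [0.5777 0.0204 0.0329]
scene spot_point pack_1 0.62 [0.5546 0.2115 0.0288]
scene spot_point stop_1 0.92 [0.5896 0.3993 0.0338]
scene spot_point tag_1_hinge 0.94 [0.5304 0.3199 0.0924]
scene spot_point tag_1_tail 0.62 [0.5603 0.3233 0.1151]
scene spot_point tag_1_edge 0.68 [0.4728 0.3205 0.0973]
scene spot_point cover_box 0.74 [0.5919 0.3975 0.0328]
scene spot_point forceps 0.71 [0.3753 0.2347 0.021 ]
scene spot_point dropper 0.58 [0.6709 0.2794 0.0167]
scene spot_point oil_bottle 0.75 [0.6685 0.0411 0.0177]
top spot_point holder_1 0.73 [ 0.5335  0.3622 -0.0014]
top spot_point holder_1 0.72 [5.391e-01 1.742e-01 4.000e-04]
top spot_point holder_1 0.62 [ 0.5635 -0.0159 -0.0014]
top spot_point pack_1 0.96 [0.4983 0.3967 0.0347]
top spot_point pack_1 0.73 [0.5583 0.2127 0.0362]
top spot_point stop_1 0.59 [0.595  0.4022 0.0345]
top spot_point tag_1_hinge 0.78 [0.5342 0.3226 0.0906]
top spot_point tag_1_tail 0.47 [0.3746 0.2351 0.0195]
top spot_point tag_1_tail 0.3 [0.4732 0.3216 0.0986]
top spot_point tag_1_edge 0.8 [0.4723 0.3197 0.1001]
top spot_point tag_1_edge 0.62 [0.6716 0.0414 0.0263]
top spot_point cover_box 0.48 [0.3853 0.0523 0.018 ]
top spot_point forceps 0.46 [0.3743 0.2372 0.0151]
top spot_point dropper 0.74 [0.6709 0.2825 0.0246]
top spot_point oil_bottle 0.58 [0.6684 0.0407 0.0246]
```

View pics/top0.png

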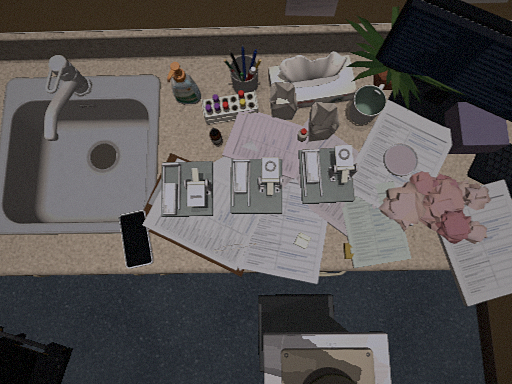

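View pics/scene0.png

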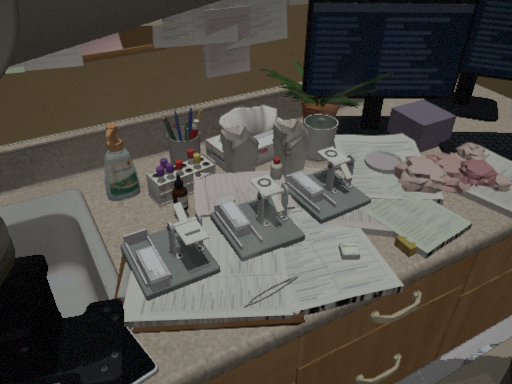

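Top picture: holder_1 is the leftmost (block at pixels x 162–213, y 162–216), with its pack forward and its tag toward the robot. The other two tags lie to the back. The networks agree: holder_1 is at about (0.532, 0.358) with yaw near 0, its pack at (0.500, 0.399) and its hinge at (0.532, 0.321). The scene picture shows the same layout. The pack's front end should be at about x 0.458.

I'll shut the fingers and turn the gripper so it closes along x, which keeps the body clear of the cheeks and tail.

>>> {"op": "arm_command", "data": {"xyz": [[0.244, -0.199, -0.03], [0.244, -0.199, -0.03], [0.244, -0.199, -0.03], [0.244, -0.199, -0.03], [0.244, -0.199, -0.03], [0.244, -0.199, -0.03], [0.244, -0.199, -0.03], [0.244, -0.199, -0.03], [0.244, -0.199, -0.03], [0.244, -0.199, -0.03], [0.244, -0.199, -0.03], [0.244, -0.199, -0.03], [0.244, -0.199, -0.03], [0.244, -0.199, -0.03], [0.244, -0.199, -0.03], [0.244, -0.199, -0.03]], "rot": [[0, 0, -1.287], [0, 0, -1.287], [0, 0, -1.287], [0, 0, -1.287], [0, 0, -1.287], [0, 0, -1.287], [0, 0, -1.287], [0, 0, -1.287], [0, 0, -1.287], [0, 0, -1.287], [0, 0, -1.287], [0, 0, -1.287], [0, 0, -1.287], [0, 0, -1.287], [0, 0, -1.287], [0, 0, -1.287]], "grip": 0, "squeeze": 30}}

```text
time: 2.43
ee_pos: [0.4202, 0.4007, 0.1926]
eef_rot: [0.707, 0.707, 0.0, 0.0]
ft_force: [-0.2, 0.1, -0.2]
width: 0.0008
grip_force: 0.0
```

>>> {"op": "arm_command", "data": {"xyz": [[0, -0.001, -0.04], [0, -0.001, -0.08], [0, -0.001, -0.11], [0, -0.001, -0.13], [0, -0.001, -0.143], [0, -0.001, -0.143], [0, -0.001, -0.143]], "rot": [[0, 0, 0], [0, 0, 0], [0, 0, 0], [0, 0, 0], [0, 0, 0], [0, 0, 0], [0, 0, 0]]}}

```text
time: 3.02
ee_pos: [0.4201, 0.3995, 0.0494]
eef_rot: [0.708, 0.707, -0.0, 0.0]
ft_force: [0.1, 0.8, 1.0]
width: 0.0006
grip_force: 0.0
```

Run:
```python
from h import *
for c in("wrist","scene"):
    im=snap(c,c+"1"); find(c,["pack_1","stop_1","tag_1_hinge","tag_1_edge"],n=1)
a=cv2.imread("pics/wrist1.png");b=cv2.imread("pics/scene1.png")[170:310,90:270]
cv2.imwrite("pics/m1.png",np.hstack([cv2.resize(a,(400,300)),cv2.resize(b,(386,300))]))
```

```text
wrist spot_point pack_1 0.97 [0.4974 0.3977 0.0335]
scene spot_point pack_1 0.87 [0.5556 0.2115 0.0325]
scene spot_point stop_1 0.87 [0.5902 0.3974 0.034 ]
scene spot_point tag_1_hinge 0.73 [0.5275 0.3199 0.0939]
scene spot_point tag_1_edge 0.84 [0.4711 0.3198 0.0991]
```

View pics/m1.png

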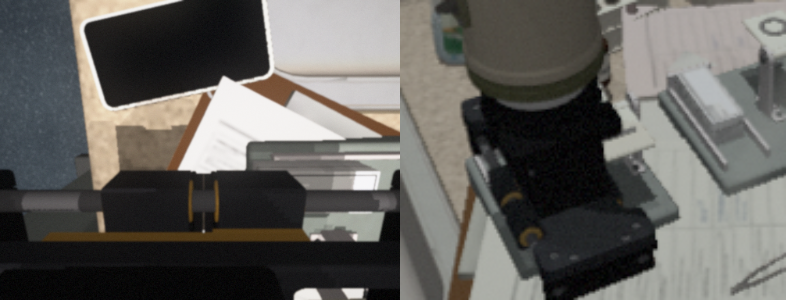

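The wrist picture (left half) shows the shut fingers at about pixel (203, 205), with the pack's end just to their right. The scene crop (right half) shows the gripper body clear of the tag. Now I'll push slowly.

>>> {"op": "arm_command", "data": {"xyz": [[0.008, -0.001, 0], [0.014, -0.001, 0], [0.019, -0.001, 0], [0.023, -0.001, 0], [0.027, -0.001, 0], [0.031, -0.001, 0], [0.035, -0.001, 0], [0.039, -0.001, 0], [0.043, -0.001, 0], [0.047, -0.001, 0], [0.051, -0.001, 0], [0.055, -0.001, 0], [0.058, -0.001, 0], [0.06, -0.001, 0], [0.062, -0.001, 0], [0.064, -0.001, 0], [0.064, -0.001, 0], [0.064, -0.001, 0]], "rot": [[0, 0, 0], [0, 0, 0], [0, 0, 0], [0, 0, 0], [0, 0, 0], [0, 0, 0], [0, 0, 0], [0, 0, 0], [0, 0, 0], [0, 0, 0], [0, 0, 0], [0, 0, 0], [0, 0, 0], [0, 0, 0], [0, 0, 0], [0, 0, 0], [0, 0, 0], [0, 0, 0]]}}

```text
time: 5.02
ee_pos: [0.4844, 0.3987, 0.0497]
eef_rot: [0.708, 0.706, 0.0, 0.0]
ft_force: [0.0, -0.3, -0.5]
width: 0.0004
grip_force: 0.0
```

Run:
```python
from h import *
for c in("wrist","scene","top"):
    im=snap(c,c+"2"); find(c,["pack_1","stop_1","tag_1_hinge"],n=1)
```

```text
wrist spot_point pack_1 0.76 [0.532  0.3993 0.0342]
wrist spot_point stop_1 0.61 [0.5906 0.4015 0.036 ]
scene spot_point pack_1 0.97 [0.5562 0.2118 0.0298]
scene spot_point stop_1 0.83 [0.5893 0.4021 0.0289]
scene spot_point tag_1_hinge 0.83 [0.5292 0.3183 0.0923]
top spot_point pack_1 0.92 [0.5591 0.2086 0.0371]
top spot_point stop_1 0.88 [0.5958 0.4028 0.0352]
top spot_point tag_1_hinge 0.56 [0.534  0.3235 0.0947]
```

The pack has moved to x 0.532, so about 18 mm remains.

>>> {"op": "arm_command", "data": {"xyz": [[0.003, 0, 0], [0.006, 0, 0], [0.009, 0, 0], [0.011, 0, 0], [0.013, 0, 0], [0.014, 0, 0], [0.015, 0, 0], [0.016, 0, 0], [0.017, 0, 0], [0.017, 0, 0]], "rot": [[0, 0, 0], [0, 0, 0], [0, 0, 0], [0, 0, 0], [0, 0, 0], [0, 0, 0], [0, 0, 0], [0, 0, 0], [0, 0, 0], [0, 0, 0]]}}

```text
time: 6.45
ee_pos: [0.4999, 0.3987, 0.0495]
eef_rot: [0.708, 0.707, -0.001, -0.001]
ft_force: [-7.0, -2.1, 5.4]
width: 0.0004
grip_force: 3.4
```

Run:
```python
from h import *
for c in("wrist",):
    im=snap(c,c+"3"); find(c,["pack_1","stop_1"],n=1)
```

```text
wrist spot_point pack_1 0.8 [0.5485 0.4005 0.029 ]
```

>>> {"op": "arm_command", "data": {"xyz": [[0.001, 0, 0], [0.002, 0, 0], [0.003, 0, 0], [0.003, 0, 0], [0.003, 0, 0]], "rot": [[0, 0, 0], [0, 0, 0], [0, 0, 0], [0, 0, 0], [0, 0, 0]]}}

```text
time: 7.02
ee_pos: [0.5, 0.3989, 0.0493]
eef_rot: [0.707, 0.707, -0.003, -0.002]
ft_force: [-18.1, -4.3, 11.3]
width: 0.0006
grip_force: 9.2
```

Force rises with no further motion, so the pack is home. I'll retreat, rise, and turn for the tail.

>>> {"op": "arm_command", "data": {"xyz": [[-0.01, 0, 0], [-0.02, 0, 0], [-0.03, 0, 0], [-0.03, 0, 0.04], [-0.03, 0, 0.08], [-0.03, 0, 0.12], [-0.03, 0, 0.15], [-0.03, 0, 0.15]], "rot": [[0, 0, 0], [0, 0, 0], [0, 0, 0], [0, 0, 0], [0, 0, 0], [0, 0, 0], [0, 0, 0], [0, 0, 0]]}}

```text
time: 7.68
ee_pos: [0.4763, 0.4006, 0.2072]
eef_rot: [0.708, 0.706, 0.006, -0.0]
ft_force: [0.1, 0.7, 0.7]
width: 0.0007
grip_force: 0.0
```

>>> {"op": "arm_command", "data": {"xyz": [[0.088, -0.078, 0], [0.088, -0.078, 0], [0.088, -0.078, 0], [0.088, -0.078, 0], [0.088, -0.078, 0], [0.088, -0.078, 0], [0.088, -0.078, 0], [0.088, -0.078, 0], [0.088, -0.078, 0], [0.088, -0.078, 0], [0.088, -0.078, 0], [0.088, -0.078, 0], [0.088, -0.078, 0], [0.088, -0.078, 0], [0.088, -0.078, 0], [0.088, -0.078, 0]], "rot": [[0, 0, 1.571], [0, 0, 1.571], [0, 0, 1.571], [0, 0, 1.571], [0, 0, 1.571], [0, 0, 1.571], [0, 0, 1.571], [0, 0, 1.571], [0, 0, 1.571], [0, 0, 1.571], [0, 0, 1.571], [0, 0, 1.571], [0, 0, 1.571], [0, 0, 1.571], [0, 0, 1.571], [0, 0, 1.571]]}}

```text
time: 9.02
ee_pos: [0.562, 0.3207, 0.1994]
eef_rot: [0.002, 1.0, 0.0, 0.0]
ft_force: [1.0, -0.6, 0.6]
width: 0.0004
grip_force: 0.0
```

Run:
```python
from h import *
for c in("wrist","scene","top"):
    im=snap(c,c+"4"); find(c,["pack_1","stop_1","tag_1_hinge","tag_1_tail","tag_1_edge"],n=1)
a=cv2.imread("pics/wrist4.png");b=cv2.imread("pics/scene4.png")[170:310,90:270]
cv2.imwrite("pics/m4.png",np.hstack([cv2.resize(a,(400,300)),cv2.resize(b,(386,300))]))
```

```text
wrist spot_point pack_1 0.95 [0.5537 0.2081 0.0335]
wrist spot_point stop_1 0.76 [0.5936 0.4019 0.037 ]
wrist spot_point tag_1_hinge 0.62 [0.5313 0.3207 0.0954]
wrist spot_point tag_1_tail 0.97 [0.5656 0.3194 0.1196]
wrist spot_point tag_1_edge 0.89 [0.4735 0.3194 0.0979]
scene spot_point pack_1 0.95 [0.5534 0.3998 0.0333]
scene spot_point stop_1 0.91 [0.591  0.3963 0.0323]
scene spot_point tag_1_hinge 0.59 [0.5288 0.3195 0.0931]
scene spot_point tag_1_tail 0.92 [0.5606 0.322  0.1145]
scene spot_point tag_1_edge 0.8 [0.4716 0.3179 0.0976]
top spot_point pack_1 0.67 [0.5575 0.2134 0.0341]
top spot_point tag_1_edge 0.36 [0.3857 0.0505 0.0156]
```

View pics/m4.png

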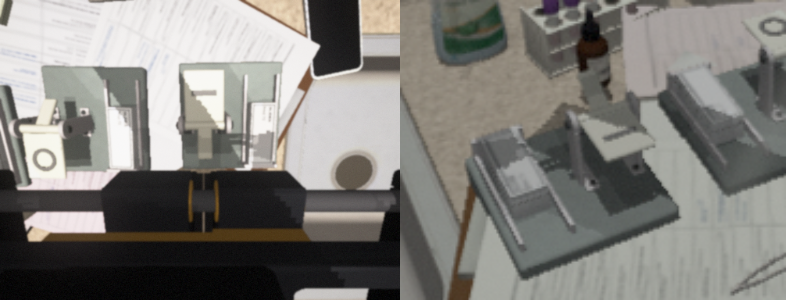

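In the wrist picture (left half) the tail points up at the fingers at about pixel (205, 150). The scene crop shows the pack home. Next I'll press the tail down.

>>> {"op": "arm_command", "data": {"xyz": [[0.002, -0.001, -0.03], [0.002, -0.001, -0.06], [0.002, -0.001, -0.07], [0.002, -0.001, -0.076], [0.002, -0.001, -0.082], [0.002, -0.001, -0.088], [0.002, -0.001, -0.093], [0.002, -0.001, -0.098], [0.002, -0.001, -0.102], [0.002, -0.001, -0.106], [0.002, -0.001, -0.11], [0.002, -0.001, -0.11]], "rot": [[0, 0, 0], [0, 0, 0], [0, 0, 0], [0, 0, 0], [0, 0, 0], [0, 0, 0], [0, 0, 0], [0, 0, 0], [0, 0, 0], [0, 0, 0], [0, 0, 0], [0, 0, 0]]}}

```text
time: 10.92
ee_pos: [0.5637, 0.3196, 0.0887]
eef_rot: [0.001, 1.0, -0.0, -0.001]
ft_force: [0.0, -0.5, 0.2]
width: 0.0005
grip_force: 0.2
```

Run:
```python
from h import *
for c in("wrist","scene"):
    im=snap(c,c+"5"); find(c,["tag_1_hinge","tag_1_tail","tag_1_edge"],n=1)
a=cv2.imread("pics/wrist5.png");b=cv2.imread("pics/scene5.png")[170:310,90:270]
cv2.imwrite("pics/m5.png",np.hstack([cv2.resize(a,(400,300)),cv2.resize(b,(386,300))]))
```

```text
wrist spot_point tag_1_hinge 0.95 [0.5304 0.319  0.0955]
wrist spot_point tag_1_edge 0.86 [0.5046 0.321  0.1499]
scene spot_point tag_1_hinge 0.56 [0.5299 0.3208 0.0934]
scene spot_point tag_1_edge 0.83 [0.5033 0.3203 0.1482]
```

View pics/m5.png

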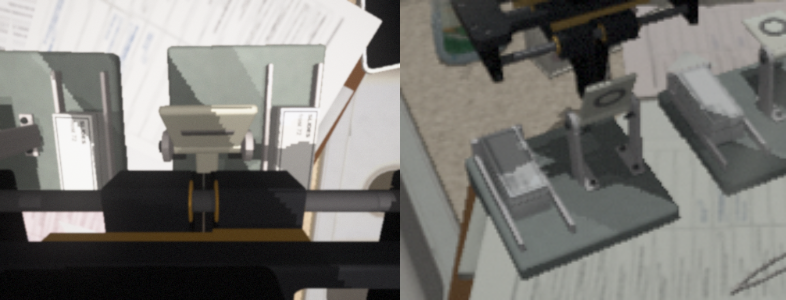

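The wrist picture shows the tag plate tilted up (edge at about pixel (208, 110)). The scene crop shows its ring face toward the camera, at about 63°. I'll go up, over and to the front, then push it back.

>>> {"op": "arm_command", "data": {"xyz": [[0.002, 0, 0.04], [0.002, 0, 0.08], [0.002, 0, 0.115], [-0.03, 0, 0.12], [-0.07, 0, 0.12], [-0.1, 0, 0.12], [-0.1, 0, 0.12], [-0.1, 0, 0.08], [-0.1, 0, 0.045], [-0.1, 0, 0.028], [-0.1, 0, 0.028]], "rot": [[0, 0, 0], [0, 0, 0], [0, 0, 0], [0, 0, 0], [0, 0, 0], [0, 0, 0], [0, 0, 0], [0, 0, 0], [0, 0, 0], [0, 0, 0], [0, 0, 0]]}}

```text
time: 12.23
ee_pos: [0.4622, 0.318, 0.1135]
eef_rot: [0.001, 1.0, -0.002, -0.003]
ft_force: [0.0, -0.6, -0.3]
width: 0.0005
grip_force: 0.0
```

>>> {"op": "arm_command", "data": {"xyz": [[0.01, 0, 0], [0.02, 0, 0], [0.027, 0, 0], [0.034, 0, 0], [0.041, 0, 0], [0.048, 0, 0], [0.055, 0, 0], [0.062, 0, 0], [0.069, 0, 0], [0.076, 0, 0], [0.083, 0, 0], [0.09, 0, 0], [0.097, 0, 0], [0.104, 0, 0], [0.104, 0, 0]], "rot": [[0, 0, 0], [0, 0, 0], [0, 0, 0], [0, 0, 0], [0, 0, 0], [0, 0, 0], [0, 0, 0], [0, 0, 0], [0, 0, 0], [0, 0, 0], [0, 0, 0], [0, 0, 0], [0, 0, 0], [0, 0, 0], [0, 0, 0]]}}

```text
time: 13.48
ee_pos: [0.5697, 0.3192, 0.1175]
eef_rot: [0.001, 1.0, -0.0, 0.0]
ft_force: [-0.2, -0.3, -0.3]
width: 0.0004
grip_force: 0.0
```

Run:
```python
from h import *
for c in("wrist","scene"):
    im=snap(c,c+"6"); find(c,["tag_1_hinge","tag_1_tail","tag_1_edge"],n=1)
a=cv2.imread("pics/wrist6.png");b=cv2.imread("pics/scene6.png")[170:310,90:270]
cv2.imwrite("pics/m6.png",np.hstack([cv2.resize(a,(400,300)),cv2.resize(b,(386,300))]))
```

```text
wrist spot_point tag_1_hinge 0.89 [0.53   0.3191 0.0931]
wrist spot_point tag_1_tail 0.98 [0.5092 0.321  0.0647]
scene spot_point tag_1_hinge 0.73 [0.5309 0.3236 0.0945]
scene spot_point tag_1_tail 0.98 [0.5076 0.3209 0.0617]
scene spot_point tag_1_edge 0.91 [0.587  0.32   0.1176]
```

View pics/m6.png

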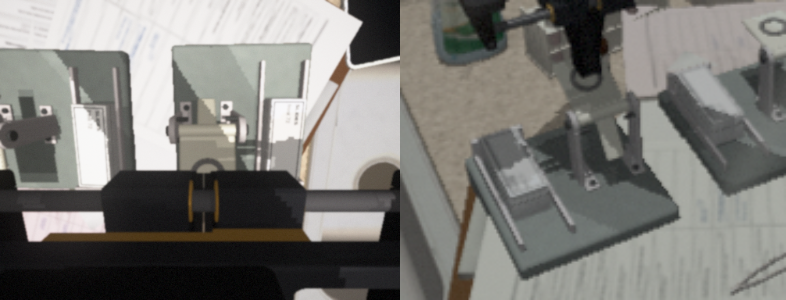

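The tag is now past upright: the ring shows under the fingertip at about pixel (208, 165), and the edge and tail points give about 158°. Next I'll press it down flat.

>>> {"op": "arm_command", "data": {"xyz": [[0.003, 0, -0.003], [0.005, 0, -0.007], [0.005, 0, -0.011], [0.005, 0, -0.014], [0.005, 0, -0.017], [0.005, 0, -0.019], [0.005, 0, -0.021], [0.005, 0, -0.021]], "rot": [[0, 0, 0], [0, 0, 0], [0, 0, 0], [0, 0, 0], [0, 0, 0], [0, 0, 0], [0, 0, 0], [0, 0, 0]]}}

```text
time: 14.55
ee_pos: [0.5732, 0.3197, 0.0985]
eef_rot: [0.001, 1.0, 0.0, 0.0]
ft_force: [-5.9, -3.9, 14.7]
width: 0.0007
grip_force: 7.4
```

It has stopped at z 0.0985 with 15 N, which is the plate lying level on its stop. I'll lift straight off and check.

>>> {"op": "arm_command", "data": {"xyz": [[0, 0, 0.02], [0, 0, 0.06], [0, 0, 0.1], [0, 0, 0.13], [-0.04, 0, 0.15], [-0.08, 0, 0.15], [-0.12, 0, 0.15], [-0.15, 0, 0.15], [-0.15, 0, 0.15], [-0.15, 0, 0.15]], "rot": [[0, 0, 0], [0, 0, 0], [0, 0, 0], [0, 0, 0], [0, 0, 0], [0, 0, 0], [0, 0, 0], [0, 0, 0], [0, 0, 0], [0, 0, 0]]}}

```text
time: 15.38
ee_pos: [0.422, 0.3201, 0.2472]
eef_rot: [-0.0, 1.0, 0.0, 0.0]
ft_force: [0.8, -0.3, 1.5]
width: 0.0004
grip_force: 0.0
```

Run:
```python
from h import *
for c in("scene","wrist"):
    im=snap(c,c+"7"); find(c,["pack_1","stop_1","tag_1_hinge","tag_1_tail","tag_1_edge"])
    find(c,["dropper","oil_bottle","forceps","cover_box"],n=1)
```

```text
scene spot_point pack_1 0.94 [0.5568 0.2094 0.0311]
scene spot_point pack_1 0.93 [0.5515 0.3972 0.0294]
scene spot_point pack_1 0.72 [0.5755 0.0219 0.0305]
scene spot_point stop_1 0.85 [0.59   0.4005 0.0335]
scene spot_point stop_1 0.59 [0.6693 0.282  0.0188]
scene spot_point tag_1_hinge 0.6 [0.5303 0.321  0.0945]
scene spot_point tag_1_tail 0.76 [0.4949 0.3227 0.0718]
scene spot_point tag_1_edge 0.91 [0.5913 0.3212 0.097 ]
scene spot_point dropper 0.86 [0.6714 0.2826 0.0193]
scene spot_point oil_bottle 0.58 [0.5271 0.3569 0.0047]
scene spot_point forceps 0.66 [0.3725 0.2342 0.0245]
scene spot_point cover_box 0.83 [0.3864 0.0522 0.0192]
wrist spot_point pack_1 0.87 [0.5803 0.0221 0.0312]
wrist spot_point forceps 0.64 [0.3752 0.2349 0.0198]
wrist spot_point cover_box 0.75 [0.3844 0.0535 0.0243]
```

View pics/scene7.png

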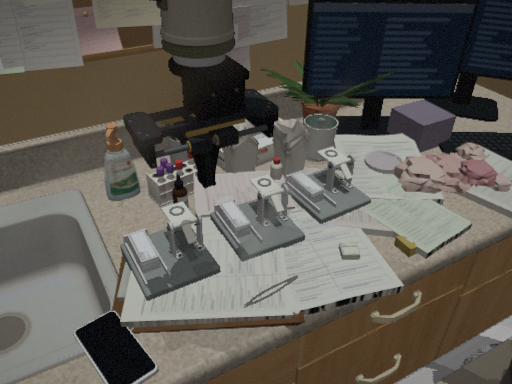

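The picture shows holder_1's tag at about pixel (180, 212), lying to the back ring up like its neighbours. Its pack is home (about pixel (147, 247)) and the bystanders have not moved, so I'll hand in.

```bash
python3 -c "
from bench import r
print(r.close_job())"
```

```text
the job is handed in; nothing more can be done
None
```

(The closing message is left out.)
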